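# Lid the orange pot, turn the screw carousel to it and hold

## Robot

A 6-joint arm with a two-finger parallel gripper is mounted at the origin on a cart in front of the work surface, level with it; the furniture and walls round the work are solid. World frame = base frame: x ahead of the robot, y to its left, z up, the work surface at z = 0. Lengths are in mm, angles in rad, forces in N, time in s.
With the tool pointing down it reaches from about 350 to 975 mm from the base axis. Payload 7.1 kg.
Tool frame: the origin (TCP) lies between the finger pads, 19 mm behind the fingertips; this is the grasp point; z points along the fingers, x is the direction in which the jaws open and shut, and the axes are right-handed (so a half turn about z gives the same grasp; the last joint's range is limited). The gripper opens to 88 mm and grips with 3 to 60 N. Pads are 20 mm wide; open, the fingers measure 115 mm over their backs; the gripper's body (75 mm by 178 mm) begins 61 mm behind the grasp point.
Start: joints at [-1.284, 0.423, 1.63, -0, 1.089, -0.019], TCP at [188.178, -595.982, 241.375] pointing down, gripper open.
Joint ranges: [-3, 3], [-0.9, 2.11], [0.09, 2.58], [-1.31, 4.45], [0.11, 2.69], [-2.54, 2.54]. Speed limits (rad/s): [2.39, 2.39, 3.01, 3.14, 3.14, 3.14].

## Interface

Orientations are given as a rotation vector (axis times angle).
In Python, from workcell import get_obs, viewer, ctrl, masks_of gives the robot as it stands. The module is installed in compiled form; this text tells all that it offers.
- The arm moves only by the shell command python3 -m inch 'ROWS'. ROWS is JSON, a list of rows, each an object of numbers: "tx", "ty", "tz": the shift along the tool's x, y, z in cm; "ax", "ay", "az": the turn, a rotation vector about the tool's x, y, z in degrees; "jaw": the opening, from 0 (shut) to 1 (fully open). In form: [{"tx": .., "ty": .., "tz": .., "ax": .., "ay": .., "az": .., "jaw": ..}, ...]. A call has 1 to 12 rows; each row shifts and turns the commanded pose from where the row before left it, along the tool's axes as they then stand; what a row does not reach is not made up. A row lasts 1/8 s, in which the tool goes at most 62.5 mm and 10.7 degrees, less where a joint would pass 70% of its speed; a pose out of reach is approached as far as the arm can. A call is refused whole if a number of a shift passes 6.25 or a number of a turn 10.7, either way. A call with a gripper value outside its range is refused whole. The fingers move at their own pace and stop on an object; the grip force is fixed at half the most. Time passes only in rows, so rows that do not move let the fingers close. It gives the time, the measured TCP pose, the force and the opening at its end, in the units of the state.
- get_obs(): the state, without advancing time (a new reading comes with each control period).
- viewer.get_image(name): name is "scene" or "top" or "wrist"; returns (picture, depth): 400x640x3 uint8, red, green, blue; 400x640 float32, mm along the optical axis (not along the pixel's ray), 0 where there is no reading.
- viewer.get_calibration(name): a dict with "fx", "fy", "cx", "cy" (pixels), "rvec" (rotation vector, rad) and "tvec" (3), from world to camera coordinates, as OpenCV has them. Camera axes: x right, y down, z forward; pixel columns grow to the right and rows downward; lengths in mm; the calibration is good to about 2 mm. A picture is of the moment at which its call begins: read the wrist's pose just before it. get_calibration takes no time and is no camera call; for the wrist camera it gives the pose at the moment of the call.
- ctrl.close_job(): hands the job in, once; it reports no verdict.
Trained networks look in the newest picture that a camera, given by its name, has taken for a name from the list of things; names that differ only in an ending like _2 or _b are one class to them, and where a whole thing is asked for, a point or a joint stands for the part that bears it (a point fixed in the world has none). Each returns a list of dicts, best first, with "score" (0 to 1); they miss things now and then, are a little off and sometimes report something else, mostly with a low value. They report only what shows in the picture. A call takes as long as a camera call. They do not tell look-alikes from the thing itself.
- masks_of(camera, thing): "pixels" (400x640 bool, what is visible of it) and "location" ([column, row] in pixels, amid what is visible of it).
The state is a dict: "t": time; "qpos": joint angles; "qvel": joint speeds; "joint_torque": joint torques, N m; "ee_pos": TCP position; "orientation": TCP orientation; "ft_force": force on the tool from outside, world axes, zero at the start; "moment": the same for the moment, N m; "width": finger opening in mm.
Only numpy, scipy, OpenCV 4.12 (cv2) and the standard library are available. Lean on these libraries where they do the work, as an engineer would, in place of code of your own. Each camera call takes 0.05 s, during which the arm holds its last target. There are 200 camera calls.

## Task

The orange screw pot on the carousel has just been filled: put its loose orange lid on it, seated all the way down, and let go of the lid. Then turn the carousel until the lidded orange pot faces the front, straight in line with the red pointer on the foot, and finish still gripping the black bar handle between the fingers so the turntable is held still. Leave the other things on the bench where they are.

Things in the scene. Friction and masses are not known exactly. Their poses are not given: they have to be found in the camera images.
- carousel_base: fixed round dark steel foot of the carousel, 240 mm across, 16 mm high, cannot be moved; origin on the turning axis at bench level, z up; its own -x axis is the front, where a red pointer nose sticks out. Above it turn four pots, 85 mm from the axis and 90 degrees apart: the orange one, and three white ones with fixed grey knobbed lids reaching 117 mm above the bench
- pointer (a point): point on top of the red pointer nose, 145 mm from the turning axis, 16 mm above the bench: marks the front
- carousel (a joint): angle of the turntable; 0 when the orange pot is in line with the red pointer, grows anticlockwise seen from above; starts at 0.8 to 2.6, stops at -3.4 and 3.4 rad. No spring: it stays where left, friction about 0.05 N m. Plywood disc 246 mm across, top 32 mm above the bench
- pot_mouth (a point): centre of the open mouth of the orange pot, at its rim 90 mm above the bench, 85 mm from the turning axis; the pot is fixed on the turntable. It is 54 mm across, its neck 47 mm, tapering to 42 mm at the rim; the neck takes the top 11 mm. Brass screws below the rim
- turn_bar (a point): black bar handle on a post at the centre of the turntable, fixed to it and turning with it: 16 mm thick, 56 mm long, 25 mm high, centre (this point) 147.5 mm above the bench on the turning axis. Its long side lies square to the line from the axis to the orange pot, so fingers pinch it along that line
- lid: loose orange lid, about 40 g, lying right way up on the bench: skirt 58 mm across outside, 51 mm inside, open below, inside depth 12 mm, top of the plate 15 mm above the origin, with a round knob 24 mm across from 15 to 40 mm above the origin. Origin at the centre of the lower edge of the skirt, z up
- lid_seat (a point): centre of the underside of the lid's plate, 12 mm above the lid's origin; lies on the pot_mouth point when the lid is fully seated
- nail_box: bystander: pale card box 50x50x52 mm with a red diamond, origin at the centre of its underside
- marker: bystander: white and blue felt marker, 106 mm long along its y, 13 mm thick, origin at the centre of its underside
- bolt: bystander: steel hex bolt with nut, 74 mm long along its y, 19 mm high, origin at the centre of its underside
Not all that is in view belongs to the job. Of the things shaped like the lid, the orange one is meant.

How it is judged:
By the outcome, as a careful person would: the job done as asked, in the order asked, and still so for the second after the job is handed in, while the arm keeps its last pose, push and grip.
It also fails if it takes over 70 s, if anything falls off the work surface, if the arm or the gripper's body presses on something with over 40 N, if the wrist force passes 120 N, or if a joint passes its speed limit or range.

## Working session

There is one attempt and no reset: what is moved stays moved. The work goes in short steps, Python scripts to look and compute and a shell command to move; the robot and the scene stay as the last step left them, time stands still between calls to the robot, and variables do not carry over. Pictures are saved under pics/ and viewed, about 8 in all and at most 12, crops included, and the job is handed in when it is done.

```bash
mkdir -p pics; python3 - <<'E'
from workcell import get_obs, viewer
import cv2
o=get_obs();print(o)
for n in("scene","top"):
    p,d=viewer.get_image(n);cv2.imwrite(f"pics/{n}0.png",p[:,:,::-1]);print(n,viewer.get_calibration(n))
E
```

```text
{'t': 0.0, 'qpos': array([-1.28398414e+00,  4.23859499e-01,  1.63069717e+00, -1.32419282e-05,
        1.08860109e+00, -1.89821981e-02]), 'qvel': array([ 0.0003864 ,  0.00045263,  0.00093318, -0.000731  ,  0.000742  ,
       -0.00035103]), 'joint_torque': array([-1.52812179e-03, -5.44631302e+01, -2.73668343e+01,  6.43258612e-02,
        2.27972941e-02, -1.06747862e-04]), 'ee_pos': array([ 188.03675886, -595.48007075,  240.58721188]), 'orientation': array([-2.53310372e+00,  1.85663207e+00,  1.96551294e-03]), 'ft_force': array([ 1.35187657, -0.4121378 , -0.14218837]), 'moment': array([-0.03909325, -0.03841011, -0.02818599]), 'width': 87.60199592835812}
scene {'fx': 472.2838361448919, 'fy': 472.2838361448919, 'cx': 322.4537094720546, 'cy': 199.9675884755123, 'rvec': array([ 2.00665005, -0.44311036,  0.27204486]), 'tvec': array([-491.6781416 ,  115.61663929, 1338.9452688 ])}
top {'fx': 495.59099465513617, 'fy': 495.59099465513617, 'cx': 317.9385180592127, 'cy': 205.24281879836172, 'rvec': array([ 2.12598804, -2.17061398,  0.15359434]), 'tvec': array([-191.20152229,  463.09301768, 1525.2795808 ])}
```

View pics/top0.png

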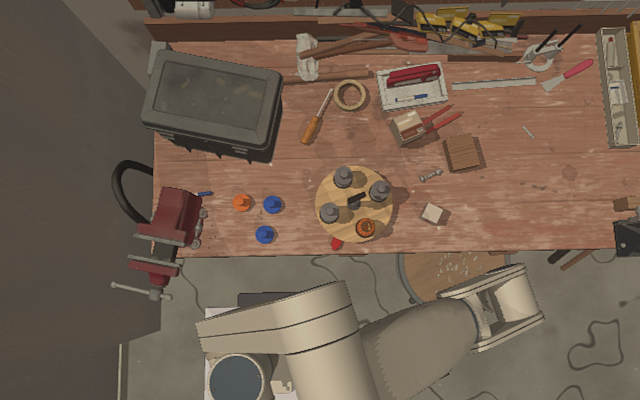

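View pics/scene0.png

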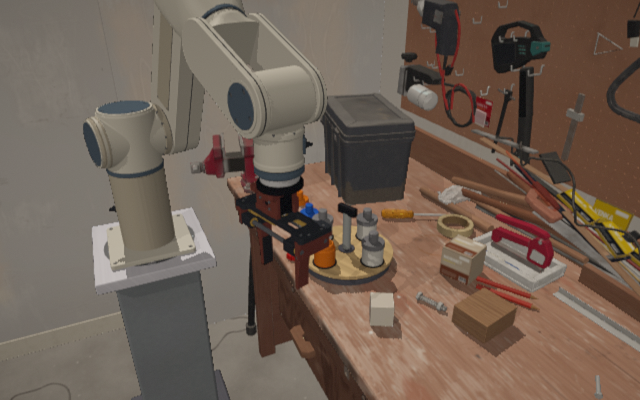

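The top view shows the candidates for the lid: orange at (242,203), blue look-alikes at (272,204) and (264,235), and the orange open pot at (366,228), which isn't a lid. I choose (242,203). The red pointer is at (337,243) and the bar at (357,199). Next I'll measure these and take one close crop.

```bash
cat > h.py <<'E'
import numpy as np,cv2
from workcell import get_obs, viewer, masks_of
from scipy.spatial.transform import Rotation as R
def cloud(n):
    c0=viewer.get_calibration(n)
    p,d=viewer.get_image(n);c=c0
    v,u=np.mgrid[:400,:640]
    P=np.stack([(u-c['cx'])/c['fx']*d,(v-c['cy'])/c['fy']*d,d],-1)
    M=cv2.Rodrigues(np.array(c['rvec']))[0]
    return p,d,(P-c['tvec'])@M
def proj(n,X):
    c=viewer.get_calibration(n);M=cv2.Rodrigues(np.array(c['rvec']))[0]
    q=M@np.array(X,float)+c['tvec'];return q[0]/q[2]*c['fx']+c['cx'],q[1]/q[2]*c['fy']+c['cy']
def circ(x,y):
    A=np.c_[2*x,2*y,np.ones(len(x))];s=np.linalg.lstsq(A,x*x+y*y,rcond=None)[0]
    return s[:2],np.sqrt(s[2]+s[0]**2+s[1]**2)
E
python3 - <<'E'
from h import *
p,d,W=cloud("top")
cv2.imwrite("pics/c1.png",cv2.resize(p[165:265,190:450,::-1],None,fx=3,fy=3,interpolation=cv2.INTER_CUBIC))
for t in("lid","pot_mouth","turn_bar","carousel","nail_box","marker","bolt","carousel_base"):
    for m in masks_of("top",t)[:4]:
        w=W[m["pixels"]&(d>0)]
        print(t,round(m["score"],2),np.round(m["location"]),m["pixels"].sum(),np.median(w,0).round(),((np.percentile(w,1,0)+np.percentile(w,99,0))/2).round(), np.percentile(w,98,0).round(),np.percentile(w,2,0).round())
E
```

```text
lid 0.83 [263. 232.] 274 [372. -29.  16.] [372. -27.  22.] [399.  -1.  44.] [347. -54.   2.]
lid 0.66 [275. 205.] 259 [466. -55.  16.] [467. -53.  26.] [494. -27.  45.] [441. -80.   7.]
lid 0.2 [429. 215.] 324 [ 422. -547.   51.] [ 425. -549.   33.] [ 453. -522.   58.] [ 395. -576.    9.]
pot_mouth 0.65 [353. 203.] 4769 [ 457. -310.   34.] [ 462. -310.   87.] [ 569. -201.  154.] [ 351. -419.   25.]
turn_bar 0.86 [354. 204.] 4577 [ 457. -310.   34.] [ 461. -310.   93.] [ 564. -203.  155.] [ 354. -417.   26.]
carousel 0.93 [352. 202.] 4722 [ 457. -309.   34.] [ 461. -311.   92.] [ 567. -201.  155.] [ 353. -419.   25.]
nail_box 0.67 [430. 215.] 377 [ 424. -548.   50.] [ 426. -558.   28.] [ 456. -521.   58.] [ 395. -592.   -2.]
marker 0.57 [206. 193.] 51 [508. 165.  11.] [509. 167.  10.] [515. 189.  17.] [503. 144.   6.]
bolt 0.51 [430. 175.] 69 [ 553. -565.   17.] [ 552. -561.   17.] [ 568. -529.   26.] [ 536. -592.    8.]
```

View pics/c1.png

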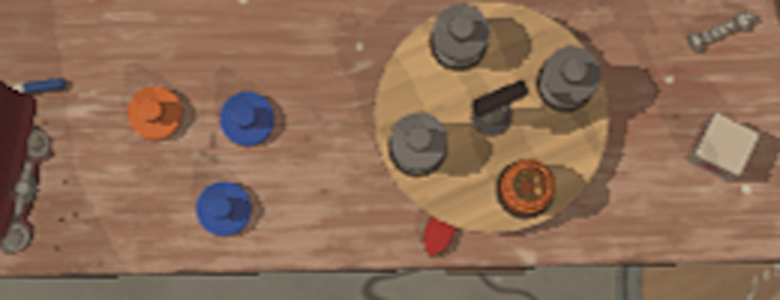

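The crop confirms the orange lid at about (155,112), with the two blue ones beside it and the orange pot open with brass screws at (527,187). Now the exact positions.

```bash
python3 - <<'E'
from h import *
p,d,W=cloud("top")
h=cv2.cvtColor(p,cv2.COLOR_RGB2HSV);H,S,V=[h[...,i].astype(int) for i in range(3)]
v,u=np.mgrid[:400,:640]
def box(a,b,c,e): return (u>=a)&(u<b)&(v>=c)&(v<e)&(d>0)
x,y,z=W[...,0],W[...,1],W[...,2]
def mec(m): 
    (c,r)=cv2.minEnclosingCircle(np.c_[x[m],y[m]].astype(np.float32)); return np.round(c,1),round(r,1),m.sum(),np.median(z[m]).round(1)
org=((H<14)&(S>150))
m=org&box(225,260,185,220)
print("lid plate",mec(m&(z>9)&(z<24)),"knob",mec(m&(z>33)), "meds",z[m].max())
disc=box(300,410,150,250)&(z>24)&(z<42)
print("disc",mec(disc))
print("pot",mec(org&box(345,385,212,245)&(z>70)), np.percentile(z[org&box(345,385,212,245)],[50,90,99]))
b=box(300,410,150,250)&(z>140)
print("bar",mec(b),cv2.minAreaRect(np.c_[x[b],y[b]].astype(np.float32)))
r=box(325,350,236,252)&(H<8)&(S>150)|box(325,350,236,252)&(H>172)&(S>150)
print("nose",mec(r),np.c_[x[r],y[r]].min(0),np.c_[x[r],y[r]].max(0))
i=np.argmin(np.where(r,x,9e9));print("tip",W.reshape(-1,3)[i])
for n,(a,b2,c,e) in dict(w1=(330,356,160,190),w2=(366,395,175,205),w3=(317,345,200,226)).items():
    print(n,mec(box(a,b2,c,e)&(z>108)&(z<130)), mec(box(a,b2,c,e)&(z>80)&(z<108)))
o=get_obs();print(R.from_rotvec(o['orientation']).as_matrix().round(3))
E
```

```text
lid plate (array([476.4,  43.9]), 28.7, np.int64(185), np.float64(15.0)) knob (array([475.7,  45.3]), 11.9, np.int64(47), np.float64(40.0)) meds 48.91404832565184
disc (array([ 450.3, -306.8]), 135.4, np.int64(3399), np.float64(32.6))
pot (array([ 384.6, -343. ]), 27.3, np.int64(130), np.float64(83.5)) [76.87952957 90.92944937 96.78053002]
bar (array([ 462.7, -311.1]), 28.0, np.int64(118), np.float64(160.0)) ((462.6903076171875, -311.0472717285156), (16.773365020751953, 55.83791732788086), 22.96167755126953)
nose (array([ 339.5, -252.9]), 19.6, np.int64(92), np.float64(15.7)) [ 321.48612629 -271.16832046] [ 358.6661218  -239.32277581]
tip [ 321.48612629 -245.05893357   20.76909653]
w1 (array([ 541.5, -277.8]), 12.5, np.int64(52), np.float64(117.2)) (array([ 541.2, -278.3]), 29.0, np.int64(233), np.float64(93.6))
w2 (array([ 494.9, -389.2]), 11.5, np.int64(51), np.float64(117.6)) (array([ 495.1, -389.3]), 29.2, np.int64(236), np.float64(93.2))
w3 (array([ 429.8, -232.3]), 11.7, np.int64(51), np.float64(118.3)) (array([ 430.5, -232.9]), 28.9, np.int64(236), np.float64(93.2))
[[ 0.301 -0.954  0.   ]
 [-0.954 -0.301  0.   ]
 [-0.    -0.    -1.   ]]
```

Measured so far:
- Axis ≈ (462.5,-311), pot ≈ (384,-344), pointer direction ≈ 154.8°, so the carousel sits at about +47.5°.
- Lid ≈ (476,44.5).

I'll keep the current yaw and travel high to just above the lid.

```bash
python3 -m inch '[{"tx":-4.3,"ty":-3.8,"jaw":0.55},{"tx":-4.3,"ty":-3.8,"jaw":0.55},{"tx":-4.3,"ty":-3.8,"jaw":0.55},{"tx":-4.3,"ty":-3.8,"jaw":0.55},{"tx":-4.3,"ty":-3.8,"jaw":0.55},{"tx":-4.3,"ty":-3.8,"jaw":0.55},{"tx":-4.3,"ty":-3.8,"jaw":0.55},{"tx":-4.3,"ty":-3.8,"jaw":0.55},{"tx":-4.3,"ty":-3.8,"jaw":0.55},{"tx":-4.3,"ty":-3.8,"jaw":0.55},{"tx":-4.3,"ty":-3.8,"jaw":0.55},{"jaw":0.55}]'
python3 - <<'E'
from h import *
p,d,W=cloud("wrist");o=get_obs();print(o['ee_pos'],o['orientation'],o['width'],o['t'])
cv2.imwrite("pics/w1.png",p[:,:,::-1])
M=R.from_rotvec(o['orientation']).as_matrix();print(M.round(3))
h=cv2.cvtColor(p,cv2.COLOR_RGB2HSV);H,S=h[...,0],h[...,1]
m=(H<14)&(S>150)&(d>0)&(np.hypot(W[...,0]-476,W[...,1]-44)<45)
for a,b in((9,24),(33,50)):
    k=m&(W[...,2]>a)&(W[...,2]<b);q=W[k]
    if k.sum(): print(a,k.sum(),cv2.minEnclosingCircle(q[:,:2].astype(np.float32)),np.median(q,0))
p,d,W=cloud("top")
k=(d>0)&(W[...,2]>80)&(np.hypot(W[...,0]-476,W[...,1]-44)<170)
q=W[k];print("tall near:",k.sum()); 
if len(q): print(q[np.argsort(np.hypot(q[:,0]-476,q[:,1]-44))[::max(1,len(q)//12)]].round())
E
```

```text
[ 188.17575623 -595.97196007  241.39789016] [ 2.53387283e+00 -1.85712199e+00  1.28801350e-05] 87.63387915920619 0.65
[[ 0.301 -0.954 -0.   ]
 [-0.954 -0.301 -0.   ]
 [ 0.     0.    -1.   ]]
tall near: 1994
[[586.  16. 216.]
 [606.  26. 240.]
 [597. -19. 182.]
 [494. 182. 120.]
 [619.  54.  88.]
 [456. 189. 137.]
 [594. -49. 266.]
 [615. -23. 275.]
 [632.  23. 276.]
 [446. 202. 143.]
 [640.  56. 272.]
 [409. 197.  83.]
 [645.  61. 272.]]$[0]: bad value
```

```bash
python3 -m inch '[{"tx":-4.3,"ty":-3.8,"tz":0,"ax":0,"ay":0,"az":0,"jaw":0.55},{"tx":-4.3,"ty":-3.8,"tz":0,"ax":0,"ay":0,"az":0,"jaw":0.55},{"tx":-4.3,"ty":-3.8,"tz":0,"ax":0,"ay":0,"az":0,"jaw":0.55},{"tx":-4.3,"ty":-3.8,"tz":0,"ax":0,"ay":0,"az":0,"jaw":0.55},{"tx":-4.3,"ty":-3.8,"tz":0,"ax":0,"ay":0,"az":0,"jaw":0.55},{"tx":-4.3,"ty":-3.8,"tz":0,"ax":0,"ay":0,"az":0,"jaw":0.55},{"tx":-4.3,"ty":-3.8,"tz":0,"ax":0,"ay":0,"az":0,"jaw":0.55},{"tx":-4.3,"ty":-3.8,"tz":0,"ax":0,"ay":0,"az":0,"jaw":0.55},{"tx":-4.3,"ty":-3.8,"tz":0,"ax":0,"ay":0,"az":0,"jaw":0.55},{"tx":-4.3,"ty":-3.8,"tz":0,"ax":0,"ay":0,"az":0,"jaw":0.55},{"tx":-4.3,"ty":-3.8,"tz":0,"ax":0,"ay":0,"az":0,"jaw":0.55},{"tx":0,"ty":0,"tz":0,"ax":0,"ay":0,"az":0,"jaw":0.55}]'
cat > lk.py <<'E'
from h import *
p,d,W=cloud("wrist");o=get_obs();print(o['ee_pos'],o['width'],o['t'])
cv2.imwrite("pics/w1.png",p[:,:,::-1])
M=R.from_rotvec(o['orientation']).as_matrix();print(M.round(3))
h=cv2.cvtColor(p,cv2.COLOR_RGB2HSV);H,S=h[...,0],h[...,1]
m=(H<14)&(S>150)&(d>0)&(np.hypot(W[...,0]-476,W[...,1]-44)<45)
for a,b in((9,24),(33,50)):
    k=m&(W[...,2]>a)&(W[...,2]<b);q=W[k]
    if k.sum():
        c,r=cv2.minEnclosingCircle(q[:,:2].astype(np.float32)); print(a,k.sum(),c,r,np.median(q,0),"tool cm",(M.T@(np.array([*c,0])-o['ee_pos'])/10).round(2))
E
python3 lk.py
```

```text
t: 2.2
ee_pos: [445.7, -16.1, 241.6]
orientation: [-2.538, 1.85, -0.001]
ft_force: [-1.2, 0.1, -0.3]
width: 48.2
[444.75490125 -17.61525724 241.41171431] 48.28632237734551 2.25
[[ 0.305 -0.952  0.   ]
 [-0.952 -0.305 -0.   ]
 [ 0.    -0.    -1.   ]]
9 392 (475.3294982910156, 45.43231964111328) 28.934524536132812 [476.0432602   27.80139795  15.9381787 ] tool cm [-5.08 -4.83 24.14]
33 38 (477.28192138671875, 42.203277587890625) 11.045855522155762 [481.61417107  36.27317584  38.81101429] tool cm [-4.71 -4.92 24.14]
```

```bash
python3 -m inch '[{"tx":-2.5,"ty":-2.4,"tz":0,"ax":0,"ay":0,"az":0,"jaw":0.55},{"tx":-2.5,"ty":-2.45,"tz":2,"ax":0,"ay":0,"az":0,"jaw":0.55},{"tx":0,"ty":0,"tz":5,"ax":0,"ay":0,"az":0,"jaw":0.55},{"tx":0,"ty":0,"tz":5,"ax":0,"ay":0,"az":0,"jaw":0.55},{"tx":0,"ty":0,"tz":4,"ax":0,"ay":0,"az":0,"jaw":0.55},{"tx":0,"ty":0,"tz":0,"ax":0,"ay":0,"az":0,"jaw":0.55}]'; python3 lk.py
```

```text
t: 3.0
ee_pos: [473.2, 41.7, 79.3]
orientation: [2.529, -1.857, -0.008]
ft_force: [-0.1, -0.4, 0.2]
width: 47.9
[474.67362673  41.95951596  80.95724824] 48.20858325568179 3.05
[[ 0.299 -0.954 -0.003]
 [-0.954 -0.299 -0.   ]
 [-0.001  0.003 -1.   ]]
9 1148 (475.96099853515625, 45.548301696777344) 28.97862434387207 [478.54450183  28.31882717  15.91485405] tool cm [-0.3  -0.25  8.1 ]
33 671 (476.24078369140625, 45.38346481323242) 11.773215293884277 [473.22040316  44.44714839  40.69988422] tool cm [-0.27 -0.28  8.1 ]
```

View pics/w1.png

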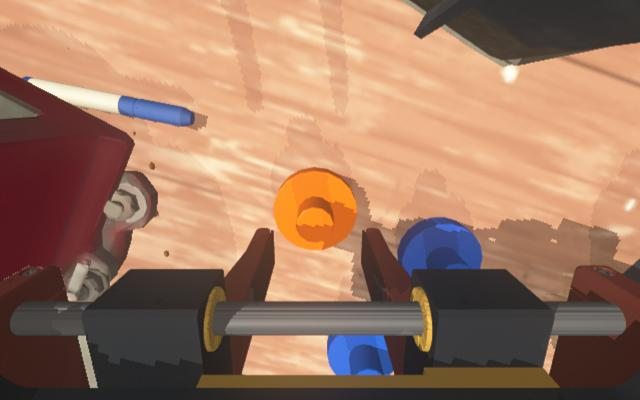

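The orange lid is at (316,205), centred between the fingers and slightly ahead. I'll correct by -0.28 and -0.27 cm, go down and grip the knob.

```bash
python3 -m inch '[{"tx":-0.25,"ty":-0.27,"tz":1.0,"ax":0,"ay":0,"az":0,"jaw":0.55},{"tx":0,"ty":0,"tz":2.2,"ax":0,"ay":0,"az":0,"jaw":0.55},{"tx":0,"ty":0,"tz":1.2,"ax":0,"ay":0,"az":0,"jaw":0.5},{"tx":0,"ty":0,"tz":0,"ax":0,"ay":0,"az":0,"jaw":0.2},{"tx":0,"ty":0,"tz":0,"ax":0,"ay":0,"az":0,"jaw":0},{"tx":0,"ty":0,"tz":0,"ax":0,"ay":0,"az":0,"jaw":0},{"tx":0,"ty":0,"tz":0,"ax":0,"ay":0,"az":0,"jaw":0},{"tx":0,"ty":0,"tz":0,"ax":0,"ay":0,"az":0,"jaw":0}]'; python3 lk.py
```

```text
t: 4.05
ee_pos: [478.0, 46.4, 38.0]
orientation: [-2.533, 1.857, -0.002]
ft_force: [-0.2, -0.5, 6.9]
width: 23.1
[477.99673229  46.44441483  38.03071571] 23.425624993458243 4.1
[[ 0.301 -0.954  0.001]
 [-0.954 -0.301  0.   ]
 [ 0.    -0.001 -1.   ]]
9 1285 (475.6021728515625, 46.37006759643555) 29.03020477294922 [485.64803134  45.05452328  15.86355109] tool cm [-0.07  0.24  3.8 ]
33 2102 (484.5052795410156, 49.161399841308594) 21.37827491760254 [478.98948431  46.09155545  40.69150009] tool cm [-0.06 -0.7   3.8 ]
```

```bash
python3 -m inch '[{"tx":0,"ty":0,"tz":-2,"ax":0,"ay":0,"az":0,"jaw":0},{"tx":0,"ty":0,"tz":-5,"ax":0,"ay":0,"az":0,"jaw":0},{"tx":0,"ty":0,"tz":-6,"ax":0,"ay":0,"az":0,"jaw":0},{"tx":1,"ty":0.6,"tz":-4,"ax":0,"ay":0,"az":0,"jaw":0},{"tx":4,"ty":2.4,"tz":0,"ax":0,"ay":0,"az":0,"jaw":0},{"tx":5,"ty":3,"tz":0,"ax":0,"ay":0,"az":0,"jaw":0},{"tx":5,"ty":3,"tz":0,"ax":0,"ay":0,"az":0,"jaw":0},{"tx":5,"ty":3,"tz":0,"ax":0,"ay":0,"az":0,"jaw":0},{"tx":5,"ty":3,"tz":0,"ax":0,"ay":0,"az":0,"jaw":0},{"tx":5,"ty":3,"tz":0,"ax":0,"ay":0,"az":0,"jaw":0},{"tx":3,"ty":1.8,"tz":0,"ax":0,"ay":0,"az":0,"jaw":0},{"tx":0,"ty":0,"tz":0,"ax":0,"ay":0,"az":0,"jaw":0}]'
cat > lk2.py <<'E'
from h import *
import sys
o=get_obs();e=o['ee_pos'];M=R.from_rotvec(o['orientation']).as_matrix()
p,d,W=cloud("wrist");print(e,o['width'],o['t'],o['ft_force'].round(1));print(M.round(3))
cv2.imwrite("pics/%s.png"%sys.argv[1],p[:,:,::-1])
h=cv2.cvtColor(p,cv2.COLOR_RGB2HSV);H,S,V=h[...,0],h[...,1],h[...,2]
T=(W-e)@M   # tool coords
og=(H<16)&(S>150)&(V>90)&(d>0)
def f(n,k,q):
    if k.sum()>20:
        c,r=cv2.minEnclosingCircle(q[k][:,:2].astype(np.float32));print(n,k.sum(),np.round(c,1),round(r,1),np.median(q[k],0).round(1))
for a,b in((18,26),(26,40)): f("lid tool mm z%d"%a,og&(np.hypot(T[...,0],T[...,1])<42)&(T[...,2]>a)&(T[...,2]<b),T)
f("pot world",og&(np.hypot(W[...,0]-384,W[...,1]+343)<38)&(W[...,2]>60)&(W[...,2]<94),W)
f("rim",og&(np.hypot(W[...,0]-384,W[...,1]+343)<38)&(W[...,2]>86)&(W[...,2]<95),W)
E
python3 lk2.py w2
```

```text
t: 5.6
ee_pos: [387.2, -329.8, 207.3]
orientation: [2.531, -1.862, 0.0]
ft_force: [-1.0, 0.6, -0.4]
width: 23.3
[ 387.2348499  -329.79218433  207.30618884] 23.25254855838269 5.6 [-1.   0.6 -0.4]
[[ 0.298 -0.955  0.   ]
 [-0.955 -0.298 -0.   ]
 [ 0.    -0.    -1.   ]]
lid tool mm z18 2766 [-0.8  2. ] 28.9 [  0.1 -13.4  22.2]
lid tool mm z26 363 [ 0.7 -9.6] 26.2 [ -1.  -24.2  31.1]
pot world 855 [ 384.3 -343.7] 26.6 [ 402.9 -340.4   79.3]
rim 289 [ 386.9 -344.3] 22.8 [ 400.9 -344.6   89. ]
```

View pics/w2.png

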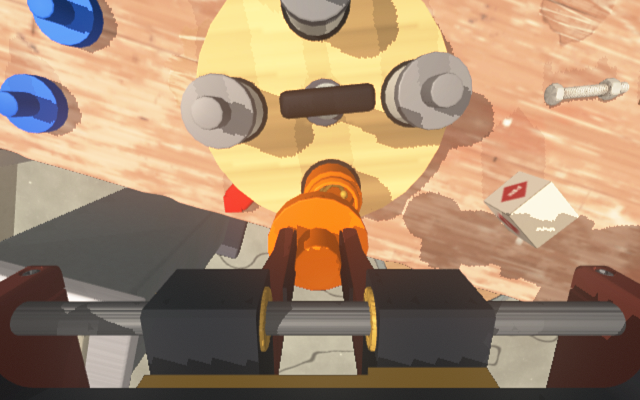

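Wrist view: the lid is in the jaws at (318,245) and the pot mouth behind it at (333,185). The carousel hasn't been disturbed. I'll shift and lower to just above the rim, then check again.

```bash
python3 -m inch '[{"tx":1.28,"ty":0.49,"tz":0,"ax":0,"ay":0,"az":0,"jaw":0},{"tx":0,"ty":0,"tz":3,"ax":0,"ay":0,"az":0,"jaw":0},{"tx":0,"ty":0,"tz":3,"ax":0,"ay":0,"az":0,"jaw":0},{"tx":0,"ty":0,"tz":1.2,"ax":0,"ay":0,"az":0,"jaw":0},{"tx":0,"ty":0,"tz":0,"ax":0,"ay":0,"az":0,"jaw":0},{"tx":0,"ty":0,"tz":0,"ax":0,"ay":0,"az":0,"jaw":0}]'; python3 lk2.py w3
python3 - <<'E'
from h import *
p,d,W=cloud("scene")
u,v=proj("scene",(384,-344,90));u,v=int(u),int(v);print(u,v)
cv2.imwrite("pics/s3.png",cv2.resize(p[v-60:v+60,u-80:u+80,::-1],None,fx=5,fy=5,interpolation=cv2.INTER_CUBIC))
E
```

```text
t: 6.4
ee_pos: [387.8, -341.9, 136.3]
orientation: [2.534, -1.857, 0.002]
ft_force: [0.4, 0.4, -0.1]
width: 23.3
[ 387.80413311 -341.92493253  136.29235564] 23.310552122466166 6.4 [ 0.4  0.4 -0.1]
[[ 0.301 -0.953  0.001]
 [-0.953 -0.301 -0.001]
 [ 0.001 -0.001 -1.   ]]
lid tool mm z18 2673 [-0.8  1.8] 28.8 [  0.7 -13.5  22.2]
lid tool mm z26 367 [ 0.8 -9.4] 26.4 [ -0.4 -24.2  31. ]
pot world 476 [ 394.7 -342.3] 24.3 [ 408.2 -338.2   72.3]
323 242
```

View pics/s3.png

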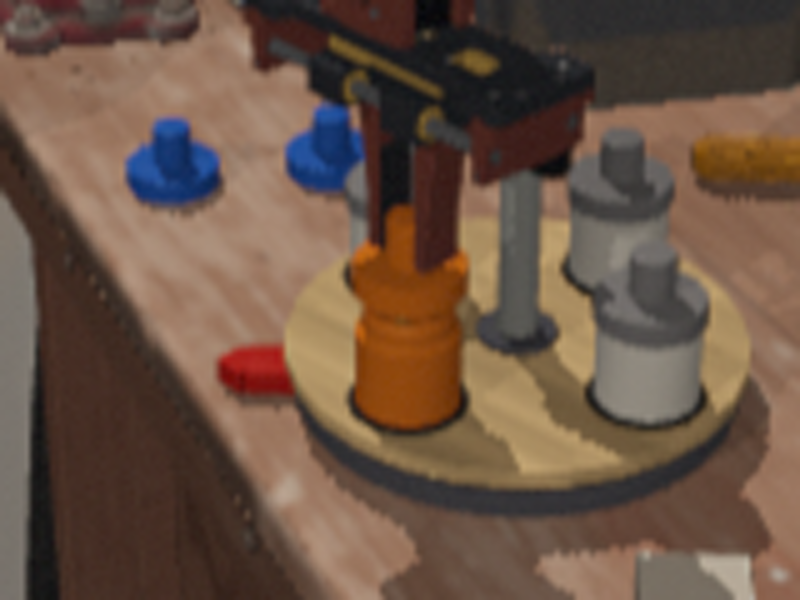

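The scene crop shows the lid (410,285) centred over the pot neck (408,330). I'll make a small correction and lower.

```bash
python3 -m inch '[{"tx":0.1,"ty":0.13,"tz":0,"ax":0,"ay":0,"az":0,"jaw":0},{"tx":0,"ty":0,"tz":0.6,"ax":0,"ay":0,"az":0,"jaw":0},{"tx":0,"ty":0,"tz":0.5,"ax":0,"ay":0,"az":0,"jaw":0},{"tx":0,"ty":0,"tz":0,"ax":0,"ay":0,"az":0,"jaw":0}]'; python3 -m inch '[{"tx":0,"ty":0,"tz":0.3,"ax":0,"ay":0,"az":0,"jaw":0},{"tx":0,"ty":0,"tz":0.3,"ax":0,"ay":0,"az":0,"jaw":0},{"tx":0,"ty":0,"tz":0,"ax":0,"ay":0,"az":0,"jaw":0}]'
```

```text
t: 7.0
ee_pos: [385.8, -342.6, 123.8]
orientation: [-2.534, 1.857, 0.002]
ft_force: [0.2, -0.7, -0.7]
width: 23.4
t: 7.38
ee_pos: [386.1, -343.0, 118.2]
orientation: [2.534, -1.857, -0.0]
ft_force: [-0.7, -1.7, -0.9]
width: 23.2
```

```bash
python3 -m inch '[{"tx":0,"ty":0,"tz":0.2,"ax":0,"ay":0,"az":0,"jaw":0},{"tx":0,"ty":0,"tz":0.1,"ax":0,"ay":0,"az":0,"jaw":0},{"tx":0,"ty":0,"tz":0.1,"ax":0,"ay":0,"az":0,"jaw":0},{"tx":0,"ty":0,"tz":0,"ax":0,"ay":0,"az":0,"jaw":0}]'
```

```text
t: 7.88
ee_pos: [387.2, -344.3, 116.7]
orientation: [2.534, -1.856, 0.006]
ft_force: [-3.7, -0.3, 21.8]
width: 23.4
```

Firm contact (22 N) at about the expected height. I'll ease off slightly, release and check.

```bash
python3 -m inch '[{"tx":0,"ty":0,"tz":0,"ax":0,"ay":0,"az":0,"jaw":0.35},{"tx":0,"ty":0,"tz":0,"ax":0,"ay":0,"az":0,"jaw":0.5},{"tx":0,"ty":0,"tz":0,"ax":0,"ay":0,"az":0,"jaw":0.5},{"tx":0,"ty":0,"tz":-3,"ax":0,"ay":0,"az":0,"jaw":0.5},{"tx":0,"ty":0,"tz":-5,"ax":0,"ay":0,"az":0,"jaw":0.5},{"tx":0,"ty":0,"tz":-5,"ax":0,"ay":0,"az":0,"jaw":0.5},{"tx":0,"ty":0,"tz":0,"ax":0,"ay":0,"az":0,"jaw":0.5}]'
cat > lk3.py <<'E'
from h import *
import sys
def an(n,name):
    p,d,W=cloud(n);cv2.imwrite("pics/%s.png"%name,p[:,:,::-1])
    h=cv2.cvtColor(p,cv2.COLOR_RGB2HSV);H,S,V=h[...,0],h[...,1],h[...,2]
    z=W[...,2];near=(np.hypot(W[...,0]-462.5,W[...,1]+311)<120)&(d>0)
    og=(H<16)&(S>150)&near
    print(n,"--")
    for l,a,b in(("skirt/plate",86,101),("knob",110,126)):
        k=og&(z>a)&(z<b)
        if k.sum()>20:
            q=W[k];c,r=cv2.minEnclosingCircle(q[:,:2].astype(np.float32));v=np.array(c)-[462.5,-311]
            print(l,k.sum(),np.round(c,1),round(r,1),"z",np.percentile(q[:,2],[50,90]).round(1),"dir",np.degrees(np.arctan2(v[1],v[0])).round(1)%360)
    # plate flatness: plane fit of plate top
    k=og&(z>88)&(z<99);q=W[k]
    if k.sum()>100:
        m=np.abs(q[:,2]-np.median(q[:,2]))<5;A=np.c_[q[m][:,:2]-q[m][:,:2].mean(0),np.ones(m.sum())];print("plane",np.linalg.lstsq(A,q[m][:,2],rcond=None)[0].round(3))
    b=near&(z>150)&(z<170)&(V<90)&(np.hypot(W[...,0]-462.5,W[...,1]+311)<40)
    if b.sum()>30:
        (c,s,a)=cv2.minAreaRect(W[b][:,:2].astype(np.float32));print("bar",np.round(c,1),np.round(s,1),round(a,1),np.median(z[b]).round(1))
    r=(np.hypot(W[...,0]-462.5,W[...,1]+311)<165)&(np.hypot(W[...,0]-462.5,W[...,1]+311)>126)&(d>0)&(z<28)&(z>6)&((H<8)|(H>172))&(S>165)&(V>70)&(W[...,0]<420)
    if r.sum()>10:
        q=W[r][:,:2]-[462.5,-311];print("nose",r.sum(),"dir med/mid",np.degrees(np.median(np.arctan2(q[:,1],q[:,0]))).round(1),np.degrees(np.ptp(np.arctan2(q[:,1],q[:,0]))).round(1))
o=get_obs();print(o['ee_pos'],o['t'],o['width']);print(R.from_rotvec(o['orientation']).as_matrix().round(3))
an("wrist",sys.argv[1]+"w");an("top",sys.argv[1]+"t")
E
python3 lk3.py a
```

```text
t: 8.75
ee_pos: [387.9, -344.4, 247.9]
orientation: [2.533, -1.857, 0.011]
ft_force: [0.6, 0.0, -0.3]
width: 43.9
[ 387.88199639 -344.41944612  247.92254552] 8.75 43.92917627941905
[[ 0.301 -0.954  0.005]
 [-0.954 -0.301 -0.005]
 [ 0.006 -0.004 -1.   ]]
wrist --
skirt/plate 1006 [ 384.5 -344.5] 28.9 z [94.9 95.9] dir 203.2
knob 103 [ 385.  -344.2] 11.9 z [118.2 120. ] dir 203.2
plane [-3.000e-02 -5.000e-03  9.488e+01]
bar [ 462.2 -311.4] [15.5 53.7] 22.5 160.1
nose 441 dir med/mid 154.7 12.6
top --
skirt/plate 25 [ 370.1 -357.5] 14.4 z [95.2 97.2] dir 206.7
```

View pics/aw.png

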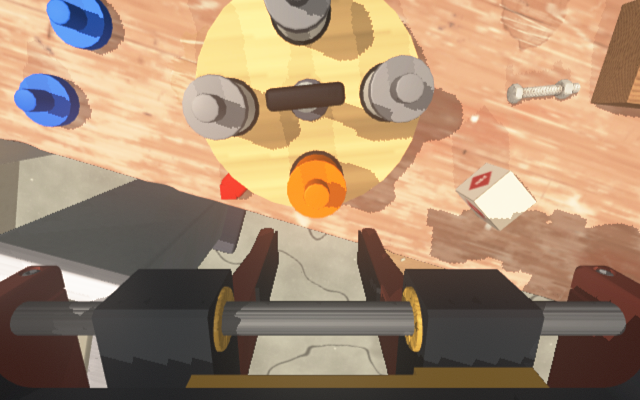

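The lid is on the pot (316,188), concentric to within 1 mm, but the plate reads about 1 mm higher than nominal with a slight apparent tilt. I'll press it down gently with the closed fingertips to be sure.

```bash
python3 -m inch '[{"tx":-0.07,"ty":0.24,"tz":3,"ax":0,"ay":0,"az":0,"jaw":0},{"tx":0,"ty":0,"tz":3,"ax":0,"ay":0,"az":0,"jaw":0},{"tx":0,"ty":0,"tz":3,"ax":0,"ay":0,"az":0,"jaw":0},{"tx":0,"ty":0,"tz":1,"ax":0,"ay":0,"az":0,"jaw":0},{"tx":0,"ty":0,"tz":0.5,"ax":0,"ay":0,"az":0,"jaw":0},{"tx":0,"ty":0,"tz":0,"ax":0,"ay":0,"az":0,"jaw":0}]'; python3 -m inch '[{"tx":0,"ty":0,"tz":0.1,"ax":0,"ay":0,"az":0,"jaw":0},{"tx":0,"ty":0,"tz":0.1,"ax":0,"ay":0,"az":0,"jaw":0}]'
```

```text
t: 9.6
ee_pos: [383.9, -343.1, 139.5]
orientation: [-2.534, 1.857, -0.0]
ft_force: [0.1, 0.4, 0.8]
width: 0.7
t: 9.85
ee_pos: [384.0, -343.4, 138.1]
orientation: [2.534, -1.857, 0.002]
ft_force: [-2.2, 1.0, 9.1]
width: 0.9
```

```bash
python3 -m inch '[{"tx":0,"ty":0,"tz":0.1,"ax":0,"ay":0,"az":0,"jaw":0},{"tx":0,"ty":0,"tz":0.05,"ax":0,"ay":0,"az":0,"jaw":0},{"tx":0,"ty":0,"tz":0,"ax":0,"ay":0,"az":0,"jaw":0}]'
```

```text
t: 10.22
ee_pos: [384.6, -344.4, 137.9]
orientation: [2.533, -1.856, 0.006]
ft_force: [-3.0, -0.7, 14.2]
width: 0.4
```

It's stiff with no give, so it's seated. Next I'll rise, move over the bar and turn the jaws onto the radial line (22.5°).

```bash
python3 -m inch '[{"tx":0,"ty":0,"tz":-4,"ax":0,"ay":0,"az":0,"jaw":0.2},{"tx":0,"ty":0,"tz":-5,"ax":0,"ay":0,"az":0,"jaw":0.9},{"tx":-0.37,"ty":-4.2,"tz":0,"ax":0,"ay":0,"az":0,"jaw":0.9},{"tx":-0.36,"ty":-4.2,"tz":0,"ax":0,"ay":0,"az":-10,"jaw":0.9},{"tx":0,"ty":0,"tz":0,"ax":0,"ay":0,"az":-10.6,"jaw":0.9},{"tx":0,"ty":0,"tz":0,"ax":0,"ay":0,"az":-10.6,"jaw":0.9},{"tx":0,"ty":0,"tz":0,"ax":0,"ay":0,"az":-10.6,"jaw":0.9},{"tx":0,"ty":0,"tz":0,"ax":0,"ay":0,"az":-10.6,"jaw":0.9},{"tx":0,"ty":0,"tz":0,"ax":0,"ay":0,"az":-10.6,"jaw":0.9},{"tx":0,"ty":0,"tz":0,"ax":0,"ay":0,"az":-10.6,"jaw":0.9},{"tx":0,"ty":0,"tz":0,"ax":0,"ay":0,"az":-10.6,"jaw":0.9},{"tx":0,"ty":0,"tz":0,"ax":0,"ay":0,"az":-10.6,"jaw":0.9}]'; python3 -m inch '[{"tx":0,"ty":0,"tz":0,"ax":0,"ay":0,"az":0,"jaw":0.9}]';python3 lk3.py b
```

```text
t: 11.72
ee_pos: [461.6, -310.7, 226.2]
orientation: [3.08, 0.617, 0.001]
ft_force: [-0.4, -0.1, 0.3]
width: 79.2
t: 11.85
ee_pos: [461.6, -310.7, 226.2]
orientation: [3.082, 0.605, 0.001]
ft_force: [0.1, 0.6, -0.4]
width: 79.1
[ 461.6257158  -310.73173031  226.1565511 ] 11.85 79.05882797061483
[[ 0.926  0.378  0.   ]
 [ 0.378 -0.926 -0.   ]
 [ 0.     0.    -1.   ]]
wrist --
skirt/plate 2421 [ 385.2 -345.2] 29.2 z [94.9 95.9] dir 203.8
knob 696 [ 385.7 -344.9] 11.9 z [119.7 120.7] dir 203.9
plane [-2.2000e-02 -1.2000e-02  9.4841e+01]
bar [ 462.  -310.5] [15.8 54.4] 23.5 160.3
nose 753 dir med/mid 154.4 12.9
top --
skirt/plate 105 [ 380.  -352.7] 27.4 z [94.9 98.2] dir 206.8
```

View pics/bw.png

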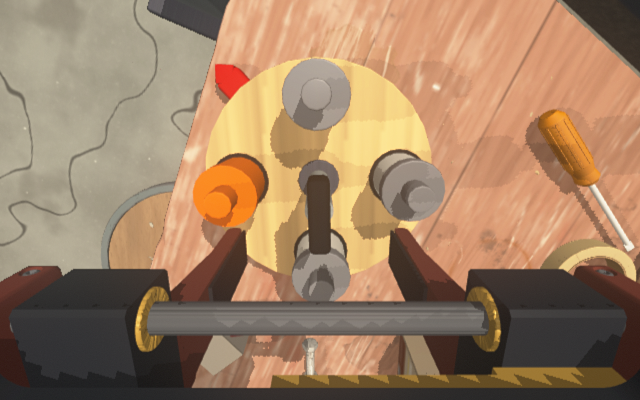

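```bash
python3 - <<'E'
from h import *
for n in("wrist",):
    p,d,W=cloud(n);z=W[...,2]
    h=cv2.cvtColor(p,cv2.COLOR_RGB2HSV)
    ax=np.array([462.3,-310.9]);a=np.radians(203.3)
    for i in range(4):
        c=ax+85*np.array([np.cos(a+i*np.pi/2),np.sin(a+i*np.pi/2)])
        r=np.hypot(W[...,0]-c[0],W[...,1]-c[1])
        k=(r<9)&(z>110)&(z<130);q=W[k]
        A=np.c_[q[:,:2]-c,np.ones(len(q))]
        pl=(r>16)&(r<26)&(z>84)&(z<104);P=W[pl];B=np.c_[P[:,:2]-c,np.ones(len(P))]
        print(i,k.sum(),"knob",np.median(q[:,2]).round(2),np.linalg.lstsq(A,q[:,2],rcond=None)[0].round(3),"plate",pl.sum(),np.median(P[:,2]).round(2),np.linalg.lstsq(B,P[:,2],rcond=None)[0].round(3))
    k=(np.abs(z-32)<8)&(np.hypot(W[...,0]-462,W[...,1]+311)<110);q=W[k]
    print("disc",np.median(q[:,2]),np.linalg.lstsq(np.c_[q[:,:2]-ax,np.ones(len(q))],q[:,2],rcond=None)[0].round(4))
E
```

```text
0 364 knob 119.98 [-1.40000e-02 -3.00000e-03  1.20059e+02] plate 1377 95.0 [-1.800e-02 -6.000e-03  9.504e+01]
1 270 knob 117.68 [ 1.10000e-02 -7.00000e-03  1.17637e+02] plate 998 93.69 [-2.0000e-03  0.0000e+00  9.3657e+01]
2 361 knob 117.68 [ 1.30000e-02 -6.00000e-03  1.17682e+02] plate 1412 93.66 [1.0000e-03 1.0000e-03 9.3679e+01]
3 472 knob 117.83 [-7.00000e-03  3.00000e-03  1.17872e+02] plate 2029 93.85 [ 1.0000e-03 -2.0000e-03  9.3855e+01]
disc 32.85050751288344 [-9.00000e-04 -3.00000e-04  3.30893e+01]
```

The grey pots show a camera bias of +0.75 mm. The orange knob therefore sits about 1.2 mm proud with roughly 1° of tilt, so I'll check its lateral offset against the grey pots in the same view.

```bash
cat > off.py <<'E'
from h import *
p,d,W=cloud("wrist");z=W[...,2];h=cv2.cvtColor(p,cv2.COLOR_RGB2HSV);S=h[...,1];og=(h[...,0]<16)&(S>150)
ax=np.array([462.3,-310.9]);C=[]
import sys
a=np.radians(float(sys.argv[1]))
for i in range(4):
    c=ax+85*np.array([np.cos(a+i*np.pi/2),np.sin(a+i*np.pi/2)]);r=np.hypot(W[...,0]-c[0],W[...,1]-c[1])
    g=og if i==0 else (S<70)
    out=[]
    for lo,hi,R0 in((88,99,33),(112,124,18)):
        k=g&(z>lo)&(z<hi)&(r<R0)
        if k.sum()>20:
            cc,rr=cv2.minEnclosingCircle(W[k][:,:2].astype(np.float32));out.append((np.round(cc,1).tolist(),round(rr,1),round(float(np.median(z[k])),1)))
    print(i,out)
    k=(r<9)&(z>110)&(z<130)
    if k.sum()>10: print("  knob z",np.median(z[k]).round(2))
    k=(r>15)&(r<27)&(z>86)&(z<102)
    if k.sum()>60:
        P=W[k];print("  plate",np.median(P[:,2]).round(2),np.linalg.lstsq(np.c_[P[:,:2]-c,np.ones(len(P))],P[:,2],rcond=None)[0].round(3))
E
python3 off.py 203
```

```text
0 [([385.3, -345.5], 29.1, 94.9), ([385.7, -345.0], 12.1, 119.8)]
  knob z 119.98
  plate 94.94 [-1.9000e-02 -1.2000e-02  9.4924e+01]
1 [([496.4, -388.9], 28.7, 93.6), ([496.3, -388.2], 12.0, 117.4)]
  knob z 117.58
  plate 93.6 [-1.0000e-03  1.0000e-03  9.3619e+01]
2 [([540.0, -276.9], 28.8, 93.6), ([539.7, -277.1], 12.0, 117.5)]
  knob z 117.66
  plate 93.66 [0.000e+00 1.000e-03 9.367e+01]
3 [([427.8, -233.3], 28.5, 93.8), ([428.1, -233.8], 11.8, 117.7)]
  knob z 117.85
  plate 93.82 [-1.0000e-03  1.0000e-03  9.3837e+01]
```

The lid is offset about 1.1 mm towards the axis and slightly cocked. I'll regrip the knob with the jaws radial, shift it outward with a wiggle, and press again.

```bash
python3 -m inch '[{"tx":-4.2,"ty":0.14,"tz":0,"ax":0,"ay":0,"az":0,"jaw":0.5},{"tx":-4.25,"ty":0.14,"tz":0,"ax":0,"ay":0,"az":0,"jaw":0.5},{"tx":0,"ty":0,"tz":4,"ax":0,"ay":0,"az":0,"jaw":0.5},{"tx":0,"ty":0,"tz":4,"ax":0,"ay":0,"az":0,"jaw":0.5},{"tx":0,"ty":0,"tz":2.6,"ax":0,"ay":0,"az":0,"jaw":0.5},{"tx":0,"ty":0,"tz":0,"ax":0,"ay":0,"az":0,"jaw":0.3},{"tx":0,"ty":0,"tz":0,"ax":0,"ay":0,"az":0,"jaw":0},{"tx":0,"ty":0,"tz":0,"ax":0,"ay":0,"az":0,"jaw":0},{"tx":0,"ty":0,"tz":0,"ax":0,"ay":0,"az":0,"jaw":0}]'
```

```text
t: 13.18
ee_pos: [385.3, -346.1, 121.2]
orientation: [3.08, 0.607, 0.003]
ft_force: [-0.1, 0.1, 5.3]
width: 23.4
```

```bash
python3 -m inch '[{"tx":-0.1,"ty":0,"tz":0.1,"ax":0,"ay":0,"az":0,"jaw":0},{"tx":-0.15,"ty":0,"tz":0,"ax":0,"ay":0,"az":0,"jaw":0},{"tx":0.15,"ty":0.1,"tz":0.05,"ax":0,"ay":0,"az":0,"jaw":0},{"tx":0,"ty":-0.2,"tz":0,"ax":0,"ay":0,"az":0,"jaw":0},{"tx":0,"ty":0.1,"tz":0.05,"ax":0,"ay":0,"az":0,"jaw":0},{"tx":0,"ty":0,"tz":0,"ax":0,"ay":0,"az":0,"jaw":0}]';python3 -m inch '[{"tx":0,"ty":0,"tz":0.1,"ax":0,"ay":0,"az":0,"jaw":0},{"tx":0,"ty":0,"tz":0,"ax":0,"ay":0,"az":0,"jaw":0}]'
```

```text
t: 13.92
ee_pos: [385.6, -347.4, 120.5]
orientation: [3.078, 0.607, 0.006]
ft_force: [0.7, 1.4, 18.0]
width: 23.1
t: 14.18
ee_pos: [385.9, -347.9, 120.3]
orientation: [3.076, 0.607, 0.007]
ft_force: [-0.9, 1.5, 24.5]
width: 23.2
```

```bash
python3 -m inch '[{"tx":0,"ty":0,"tz":0,"ax":0,"ay":0,"az":0,"jaw":0.3},{"tx":0,"ty":0,"tz":0,"ax":0,"ay":0,"az":0,"jaw":0.5},{"tx":0,"ty":0,"tz":-3,"ax":0,"ay":0,"az":0,"jaw":0.5},{"tx":0,"ty":0,"tz":-4,"ax":0,"ay":0,"az":0,"jaw":0.5},{"tx":0,"ty":0,"tz":-3.8,"ax":0,"ay":0,"az":0,"jaw":0.9},{"tx":4.2,"ty":0,"tz":0,"ax":0,"ay":0,"az":0,"jaw":0.9},{"tx":4.3,"ty":-0.2,"tz":0,"ax":0,"ay":0,"az":0,"jaw":0.9},{"tx":0,"ty":0,"tz":0,"ax":0,"ay":0,"az":0,"jaw":0.9},{"tx":0,"ty":0,"tz":0,"ax":0,"ay":0,"az":0,"jaw":0.9}]'; python3 off.py 203.5
```

```text
t: 15.3
ee_pos: [460.6, -311.4, 224.2]
orientation: [-3.081, -0.609, 0.002]
ft_force: [-0.6, -0.3, 0.3]
width: 78.5
0 [([385.3, -347.2], 29.0, 94.9), ([385.7, -347.5], 12.1, 119.7)]
  knob z 119.88
  plate 94.93 [-6.0000e-03 -1.0000e-02  9.4797e+01]
1 [([497.5, -387.7], 28.5, 93.6), ([497.9, -387.9], 11.9, 117.4)]
  knob z 117.54
  plate 93.61 [6.0000e-03 1.0000e-03 9.3573e+01]
2 [([539.2, -275.5], 28.6, 93.6), ([539.3, -275.6], 12.1, 117.4)]
  knob z 117.67
  plate 93.68 [-1.0000e-03  1.0000e-03  9.3667e+01]
3 [([426.6, -234.1], 28.5, 93.8), ([426.7, -234.3], 11.9, 117.7)]
  knob z 117.84
  plate 93.79 [-3.0000e-03 -1.0000e-03  9.3817e+01]
```

It's nearly level now and within 1 mm of centre. The height hasn't changed after two presses of about 22–25 N, at roughly +1 mm. That matches the skirt stopping on the pot's shoulder (neck 11 mm, inside depth 12 mm), so it's mechanically all the way down.

Next is the bar: the pot is at 204.7°, the pointer at 154.6°, so about 50° clockwise.

```bash
python3 -m inch '[{"tx":0.1,"ty":0,"tz":0,"ax":0,"ay":0,"az":-2.3,"jaw":0.9},{"tx":0,"ty":0,"tz":3.5,"ax":0,"ay":0,"az":0,"jaw":0.9},{"tx":0,"ty":0,"tz":3,"ax":0,"ay":0,"az":0,"jaw":0.9},{"tx":0,"ty":0,"tz":1.1,"ax":0,"ay":0,"az":0,"jaw":0.9},{"tx":0,"ty":0,"tz":0,"ax":0,"ay":0,"az":0,"jaw":0.5},{"tx":0,"ty":0,"tz":0,"ax":0,"ay":0,"az":0,"jaw":0.1},{"tx":0,"ty":0,"tz":0,"ax":0,"ay":0,"az":0,"jaw":0},{"tx":0,"ty":0,"tz":0,"ax":0,"ay":0,"az":0,"jaw":0},{"tx":0,"ty":0,"tz":0,"ax":0,"ay":0,"az":0,"jaw":0},{"tx":0,"ty":0,"tz":0,"ax":0,"ay":0,"az":0,"jaw":0}]'
```

```text
t: 16.6
ee_pos: [462.4, -311.3, 149.0]
orientation: [3.069, 0.67, 0.0]
ft_force: [0.5, 0.5, -0.7]
width: 22.2
```

```bash
python3 -m inch '[{"tx":0,"ty":0,"tz":0,"ax":0,"ay":0,"az":0,"jaw":0},{"tx":0,"ty":0,"tz":0,"ax":0,"ay":0,"az":0,"jaw":0},{"tx":0,"ty":0,"tz":0,"ax":0,"ay":0,"az":0,"jaw":0}]'
```

```text
t: 16.98
ee_pos: [462.7, -311.1, 149.0]
orientation: [3.069, 0.67, 0.001]
ft_force: [4.6, 2.9, 0.9]
width: 21.0
```

```bash
python3 -m inch '[{"tx":0,"ty":0,"tz":0,"ax":0,"ay":0,"az":0,"jaw":0},{"tx":0,"ty":0,"tz":0,"ax":0,"ay":0,"az":0,"jaw":0}]'; python3 off.py 204.7; python3 lk3.py c
```

```text
t: 17.23
ee_pos: [462.7, -311.2, 149.0]
orientation: [3.069, 0.67, 0.001]
ft_force: [3.0, 2.9, 0.5]
width: 21.2
0 [([385.3, -347.1], 29.2, 94.9), ([385.3, -347.4], 12.2, 119.6)]
  knob z 119.9
  plate 94.98 [-6.0000e-03  1.6000e-02  9.4906e+01]
1 [([497.5, -387.9], 28.9, 93.6), ([497.5, -387.7], 12.0, 117.4)]
  knob z 117.62
  plate 93.65 [-6.0000e-03  7.0000e-03  9.3745e+01]
2 [([539.2, -275.7], 28.8, 93.6), ([539.0, -275.4], 12.0, 117.4)]
  knob z 117.6
  plate 93.66 [-1.0000e-03 -0.0000e+00  9.3648e+01]
3 [([426.6, -233.9], 28.6, 93.8), ([426.9, -234.3], 11.9, 117.7)]
  knob z 117.82
  plate 93.82 [-1.0000e-03  1.0000e-03  9.3836e+01]
[ 462.70622034 -311.1826297   148.99383159] 17.275 21.10231502681292
[[ 0.909  0.417  0.001]
 [ 0.417 -0.909  0.   ]
 [ 0.001  0.    -1.   ]]
wrist --
skirt/plate 4160 [ 385.2 -347.2] 29.2 z [94.9 95.9] dir 205.1
knob 1379 [ 385.9 -347.5] 12.2 z [119.5 120.5] dir 205.5
plane [-1.0000e-02  2.0000e-03  9.4833e+01]
bar [ 459.9 -305.3] [24.9 43.3] 25.0 160.3
nose 1236 dir med/mid 154.3 13.3
top --
skirt/plate 105 [ 379.8 -352.6] 27.3 z [95.  98.1] dir 206.7
knob 27 [ 383.2 -348.5] 11.0 z [119.4 123. ] dir 205.3
```

View pics/cw.png

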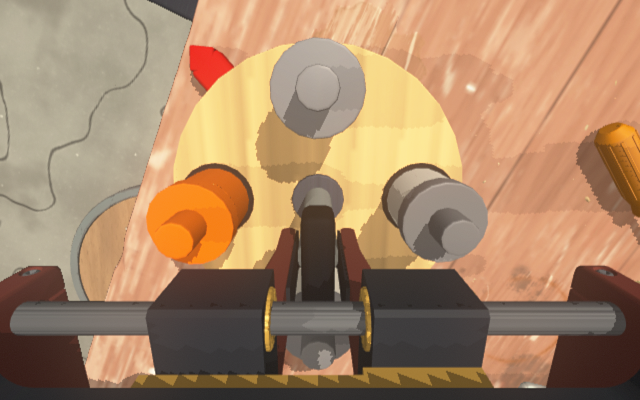

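The reading of 21 mm on a 16 mm bar suggests the tips, which hang about 5 mm below the bar, have closed on the round post (about 20 mm). I'll open, rise 9 mm and grip again.

```bash
python3 -m inch '[{"tx":0,"ty":0,"tz":0,"ax":0,"ay":0,"az":0,"jaw":0.4},{"tx":0,"ty":0,"tz":0,"ax":0,"ay":0,"az":0,"jaw":0.4},{"tx":0,"ty":0,"tz":-0.9,"ax":0,"ay":0,"az":0,"jaw":0.4},{"tx":0,"ty":0,"tz":0,"ax":0,"ay":0,"az":0,"jaw":0.2},{"tx":0,"ty":0,"tz":0,"ax":0,"ay":0,"az":0,"jaw":0},{"tx":0,"ty":0,"tz":0,"ax":0,"ay":0,"az":0,"jaw":0},{"tx":0,"ty":0,"tz":0,"ax":0,"ay":0,"az":0,"jaw":0},{"tx":0,"ty":0,"tz":0,"ax":0,"ay":0,"az":0,"jaw":0},{"tx":0,"ty":0,"tz":0,"ax":0,"ay":0,"az":0,"jaw":0}]'
```

```text
t: 18.5
ee_pos: [462.9, -311.5, 158.6]
orientation: [3.068, 0.67, 0.001]
ft_force: [1.1, 0.8, 5.7]
width: 16.0
```

```bash
python3 -m inch '[{"tx":0,"ty":0,"tz":0,"ax":0,"ay":0,"az":2,"jaw":0},{"tx":0,"ty":0,"tz":0,"ax":0,"ay":0,"az":5,"jaw":0},{"tx":0,"ty":0,"tz":0,"ax":0,"ay":0,"az":6,"jaw":0},{"tx":0,"ty":0,"tz":0,"ax":0,"ay":0,"az":6,"jaw":0},{"tx":0,"ty":0,"tz":0,"ax":0,"ay":0,"az":6,"jaw":0},{"tx":0,"ty":0,"tz":0,"ax":0,"ay":0,"az":6,"jaw":0},{"tx":0,"ty":0,"tz":0,"ax":0,"ay":0,"az":6,"jaw":0},{"tx":0,"ty":0,"tz":0,"ax":0,"ay":0,"az":6,"jaw":0},{"tx":0,"ty":0,"tz":0,"ax":0,"ay":0,"az":5,"jaw":0},{"tx":0,"ty":0,"tz":0,"ax":0,"ay":0,"az":2,"jaw":0},{"tx":0,"ty":0,"tz":0,"ax":0,"ay":0,"az":0,"jaw":0},{"tx":0,"ty":0,"tz":0,"ax":0,"ay":0,"az":0,"jaw":0}]'; python3 off.py 154.7; python3 lk3.py d
```

```text
t: 20.0
ee_pos: [463.4, -311.5, 158.6]
orientation: [3.065, -0.689, 0.003]
ft_force: [4.3, 1.3, 4.9]
width: 15.9
0 [([385.5, -275.6], 29.3, 95.0), ([385.4, -275.5], 12.2, 119.8)]
  knob z 120.1
  plate 95.11 [6.000e-03 1.500e-02 9.505e+01]
1 [([426.2, -387.7], 28.5, 93.8), ([426.2, -388.4], 12.0, 117.7)]
  knob z 117.83
  plate 93.86 [-3.0000e-03 -3.0000e-03  9.3825e+01]
2 [([539.2, -347.3], 28.9, 93.6), ([539.2, -347.7], 12.2, 117.5)]
  knob z 117.72
  plate 93.68 [-1.0000e-03 -1.0000e-03  9.3686e+01]
3 [([498.9, -234.4], 28.6, 93.8), ([498.8, -234.7], 12.0, 117.7)]
  knob z 117.82
  plate 93.82 [-1.0000e-03 -2.0000e-03  9.3815e+01]
[ 463.35410986 -311.54752506  158.56570267] 20.05 15.96720756658677
[[ 0.904 -0.428  0.002]
 [-0.428 -0.904 -0.001]
 [ 0.002 -0.    -1.   ]]
wrist --
skirt/plate 3855 [ 385.5 -275.5] 29.4 z [95.  96.1] dir 155.3
knob 1278 [ 385.6 -275.5] 12.1 z [119.7 120.6] dir 155.2
plane [-5.0000e-03  1.1000e-02  9.5004e+01]
bar [ 463.6 -308.5] [50.3 19.6] 65.6 160.4
nose 392 dir med/mid 151.9 9.1
top --
```

View pics/dw.png

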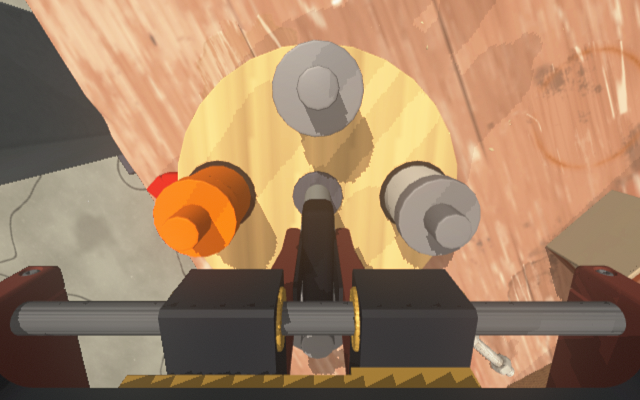

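The pot is at 154.7° and the pointer at 154.3–154.9°, so they're aligned, and the bar is gripped at 16.0 mm. A last side look at the seating before handing in.

```bash
python3 - <<'E'
from h import *
p,d,W=cloud("scene")
u,v=proj("scene",(420,-300,90));u,v=int(u),int(v)
cv2.imwrite("pics/s4.png",cv2.resize(p[v-60:v+60,u-80:u+80,::-1],None,fx=5,fy=5,interpolation=cv2.INTER_CUBIC))
E
```

```text
(no output)
```

View pics/s4.png

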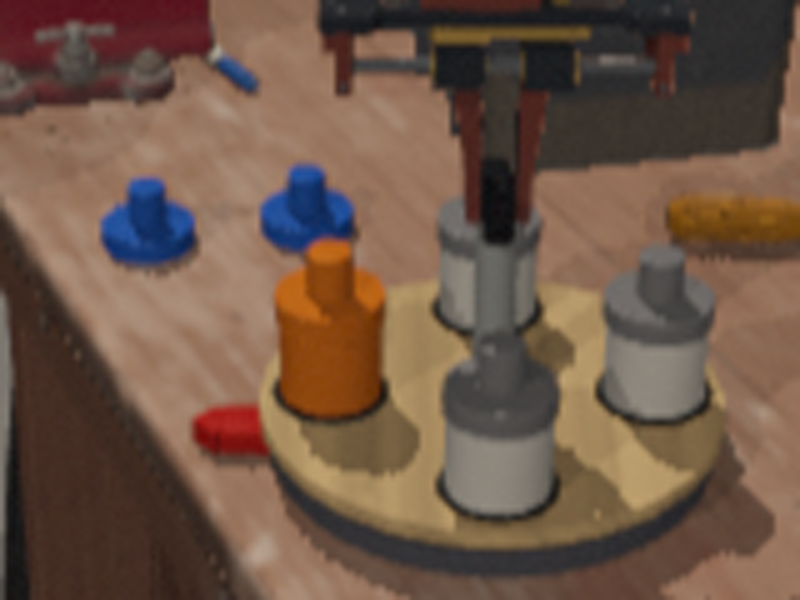

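The side view shows the lid flush on the pot (330,330) with no gap, lined up with the red nose (225,430), and the bar held at (497,200). Handing in.

```bash
python3 -c "
from workcell import ctrl,get_obs
ctrl.close_job();o=get_obs();print(o['t'],o['width'])"
```

```text
the job is handed in; nothing more can be done
the job is handed in; nothing more can be done
```

The orange lid is on its pot and released, and the carousel is turned about 50° clockwise so the pot faces the front. I handed in at about 20 s, still gripping the black bar.

- **Alignment:** the pot is at 154.7° about the axis. The pointer measured 154.3–154.9° in the clear views. One partly hidden view gave 151.9°, which I disregarded.
- **Grip:** my first grip closed on the round post under the bar (21 mm instead of 16). I opened, rose 9 mm and regripped at 16.0 mm before turning.
- **Lid seating:** after the first release the lid was slightly cocked, so I pressed it, then regripped, centred and pressed it again at about 25 N. It is now centred to within about 1 mm and nearly level, and the side view shows no gap.
- **Check that disagreed:** the lid's plate still reads about 1.2–1.4 mm above the nominal seated height, and this did not change with pressing. I took it as the skirt resting on the pot's shoulder, but could not confirm that.
- **Other things on the bench:** the arm made no contact with them, though I did not measure their positions again at the end.

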